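Hang the spice ledge on its screw

TASK

Take the little wooden spice ledge out of the grey rack, stand it upright on the open worktop clear of the rack, and let go. Then take it again another way, as the post leaves no room for a finger behind it, and hang it on the post with its shelf facing outwards: put the wide part of the keyhole over the screw head, then slide the ledge down until the narrow slot rests on the screw and it hangs straight. Lower it by hand, never letting it drop, and leave the salt shaker and the two little bowls where they are.

Things in the scene. Friction and masses are not known exactly. Their poses are not given: they have to be found in the camera images.
- ledge: Loose brown wooden spice ledge, about 0.3 kg: an upright back plate 60 wide (y) x 150 high (z) x 11 mm thick (x), with a shelf at its foot standing out in front (-x), so that it stands by itself. A steel-framed keyhole goes through the plate; the top 45 mm is solid. Origin: middle of the back plate, half-way up (75 mm above its underside) and half-way through. z up.
- ledge_shelf (a point): Middle of the ledge's shelf, 33 mm in front (-x) of and 70 mm below the ledge's origin. The shelf is 60 wide and 10 mm thick, ends 60.5 mm in front of the origin, and has a front lip 18 mm high.
- ledge_entry (a point): Centre of the keyhole's round entry (26 mm in diameter), half-way through the plate, 2 mm above the ledge's origin. Axes as the ledge's. Above it runs the slot, 11 mm wide, up to 27.5 mm above this point.
- ledge_seat (a point): The point of the narrow slot that lies on the screw's axis once the ledge hangs, half-way through the plate, 24 mm straight above ledge_entry. Axes as the ledge's. The hung plate has 5 mm of play along the screw's neck and leans out by some 3 degrees.
- post_screw (a point): Point on the axis of the hanging screw, half-way along its neck (7 mm in diameter, 16 long), 136 mm above the worktop, 8 mm in front of the post's face. Axes: x into the post, y across it, z up; the hung ledge has the same axes. With ledge_entry at this point and axes alike, the head is through the plate, which clears post and head by 2.5 mm.
- screw_head (a point): Tip of the screw's dark domed head, 14 mm in front (-x) of post_screw. The head is 18 mm in diameter and 6 mm thick. The screw does not turn.
- post_top (a point): Middle of the top of the pale wooden post, 175 mm above the worktop, 15 mm behind its front face. Fixed. The post is 40 mm wide (y), 30 deep (x), on a base of 150 x 150 x 16 mm that reaches 40 mm in front of the front face. Axes as post_screw.
- rack: Grey open-fronted storage rack, fixed. Origin: centre of its underside. Floor 100 (x) x 84 (y) mm, 8 mm thick; cheeks on both sides, 72 mm apart inside, 6 thick, 164 high; rear rail 45 high at +x, front sill 14 high at -x. The ledge stands in it with the same axes, its plate 20 mm to +x; only 6 mm is free beside each side edge, so there it can be pinched only through its thickness, at the top.
- mill: Bystander: glass salt shaker with grey top, 44 mm in diameter, 90 mm high; origin at its foot.
- ramekin: Bystander: white ramekin, 78 mm in diameter, 40 mm high; origin at its foot.
- bowl: Bystander: small blue bowl, 69 mm in diameter, 31 mm high; origin at its foot.
There are look-alikes about, which are no part of the job. What is shaped like the ledge but green is not meant.

How it is judged:
By the outcome, as a careful person would: the job done as asked, in the order asked, and still so for the second after the job is handed in, with the robot touching nothing.
It also fails if it takes over 72 s, if anything falls off the work surface, if the arm or the gripper's body presses on something with over 40 N, if the wrist force passes 120 N, or if a joint passes its speed limit or range.

ROBOT

A 6-joint arm with a two-finger parallel gripper is mounted at the origin on a cart in front of the work surface, level with it; the furniture and walls round the work are solid. World frame = base frame: x ahead of the robot, y to its left, z up, the work surface at z = 0. Lengths are in m, angles in rad, forces in N, time in s.
With the tool pointing down it reaches from about 0.375 to 0.9 m from the base axis. Payload 3.1 kg.
Tool frame: the origin (TCP) lies at the very end of the fingers, on their centre line; the grasp point (between the pads) lies 19 mm behind it (manip.hold_point_z is the distance from the TCP to the grasp point, in m); y points along the fingers, z is the direction in which the jaws open and shut, and the axes are right-handed (so a half turn about y gives the same grasp; the last joint's range is limited). The gripper opens to 85 mm and grips with 20 to 120 N. Pads are 22 mm wide; open, the fingers measure 114 mm over their backs; the gripper's body (76 mm by 85 mm) begins 54 mm behind the grasp point. The pads swing forward as they close: fully open they stand 13 mm farther back than shut.
Start: joints at [-1.435, 0.527, 1.433, -0, 1.181, -0.178], TCP at [0.193, -0.594, 0.231] pointing down, gripper open.
Joint ranges: [-3.08, 3.08], [-0.75, 2.2], [0.22, 2.44], [-1.43, 4.57], [0, 2.65], [-2.85, 2.85]. Speed limits (rad/s): [2.79, 2.79, 3.14, 3.14, 3.14, 3.14].

INTERFACE

Orientations are given as a unit quaternion [x, y, z, w].
In Python, from station import manip, eyes, workorder gives the robot as it stands. The module is installed in compiled form; this text tells all that it offers.
- The arm moves only by the shell command python3 -m jog 'ROWS' [OPENING] [FORCE]. ROWS is JSON, a list of rows, each a list of 2 entries, a list of its own where there are three numbers: the shift along the tool's x, y, z in cm, then the turn about the tool's y in rad. A call has 1 to 20 rows; each row is the pose to reach, as a shift and turn from the pose commanded when the call began, along the tool's axes at that moment; what a row does not reach only later rows make up. A row lasts 1/12 s, in which the tool goes at most 41.7 mm and 7.16 degrees, less where a joint would pass 70% of its speed; a pose out of reach is approached as far as the arm can. A call with a gripper value outside its range is refused whole. OPENING is the finger opening in cm, from 0 to 8.54, set as the call begins (- or left out, the last holds). The fingers move at their own pace and stop on an object; FORCE is the grip in N (left out, the last holds). Time passes only in rows, so rows that repeat a pose let the fingers close. It gives the time, the measured TCP pose, the force and the opening at its end, in the units of the state.
- manip.sense(): the state, without advancing time (a new reading comes with each control period).
- eyes.snapshot(name): name is "side" or "top" or "wrist"; returns a dict with "frame" (480x640x3 uint8, red, green, blue), "vfov" (degrees; the focal length in pixels is half the picture's height over the tangent of half this angle, whatever the lens; pixels are square), "cx", "cy" (the principal point, pixels), "rvec" (rotation vector, rad) and "tvec" (3), from world to camera coordinates, as OpenCV has them. Camera axes: x right, y down, z forward; pixel columns grow to the right and rows downward; lengths in m; the calibration is good to about 2 mm. A picture is of the moment at which its call begins. There is no depth.
- workorder.sign_off(): hands the job in, once; it reports no verdict.
The state is a dict: "t": time; "q": joint angles; "qd": joint speeds; "tau": joint torques, N m; "tcp_pos": TCP position; "tool_rot": TCP orientation; "force": force on the tool from outside, world axes, zero at the start; "ft_torque": the same for the moment, N m; "finger_gap": opening from 0.0 (shut) to 1.0 (fully open).
Only numpy, scipy, OpenCV 4.12 (cv2) and the standard library are available. Lean on these libraries where they do the work, as an engineer would, in place of code of your own. Each camera call takes 0.05 s, during which the arm holds its last target. There are 200 camera calls.

## Working session

There is one attempt and no reset: what is moved stays moved. The work goes in short steps, Python scripts to look and compute and a shell command to move; the robot and the scene stay as the last step left them, time stands still between calls to the robot, and variables do not carry over. Pictures are saved under pics/ and viewed, about 8 in all and at most 12, crops included, and the job is handed in when it is done.

```bash
mkdir -p pics
python3 - <<'E'
from station import manip, eyes
import cv2, numpy as np
s=manip.sense(); print({k:np.round(v,3).tolist() for k,v in s.items()}, manip.hold_point_z)
for n in("side","top"):
    d=eyes.snapshot(n); cv2.imwrite(f"pics/{n}0.png",d["frame"][...,::-1]); print(n,d["vfov"],d["cx"],d["cy"],d["rvec"],d["tvec"])
    R=cv2.Rodrigues(np.array(d["rvec"],float))[0]; print(-R.T@np.array(d["tvec"]))
E
```

```text
{'t': 0.0, 'q': [-1.435, 0.528, 1.434, 0.0, 1.181, -0.179], 'qd': [-0.002, -0.001, -0.0, -0.002, 0.001, 0.001], 'tau': [0.0, -44.235, -17.802, -0.0, 0.008, 0.0], 'tcp_pos': [0.193, -0.594, 0.23], 'tool_rot': [-0.11, 0.699, -0.698, 0.111], 'force': [0.034, 0.123, -0.625], 'ft_torque': [-0.021, 0.023, 0.019], 'finger_gap': 1.001} 0.0187
side 47.19721422600655 322.2559737344944 235.55073936086757 [ 1.99909161 -0.0909599   0.02357665] [-0.49925858  0.15525168  1.37219136]
[ 0.42646411 -1.2177053   0.70113728]
top 43.376591029202395 326.28888999459195 240.7178536010786 [ 2.15568138 -2.18587356  0.12110778] [0.00167825 0.50088043 1.65260129]
[0.32553063 0.00732974 1.69586294]
```

View pics/top0.png

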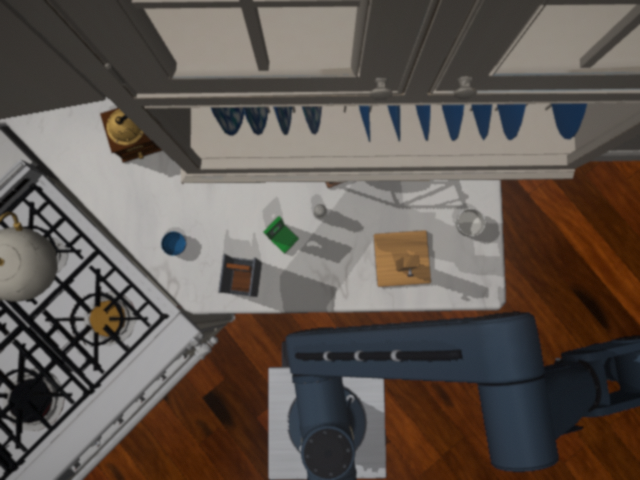

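View pics/side0.png

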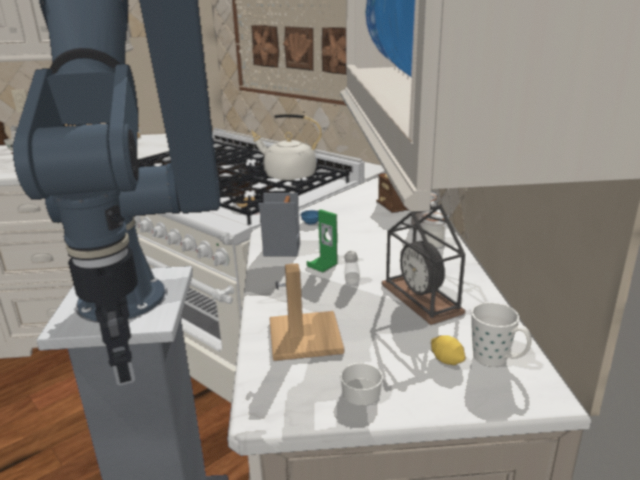

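The top view shows the rack at about (240,275), the green look-alike at (282,235), the post at (408,262) on its base, the shaker at (320,210), the ramekin at (468,222) and the bowl at (173,242). In the side view the screw points towards the robot at about (278,285).

```bash
cat > h.py <<'E'
from station import manip, eyes
import cv2, numpy as np
from scipy.spatial.transform import Rotation as Ro
def cam(d):
    R=cv2.Rodrigues(np.array(d["rvec"],float))[0]; f=240/np.tan(np.radians(d["vfov"])/2)
    return R,np.array(d["tvec"],float),f
def ray(d,u,v):
    R,t,f=cam(d); return -R.T@t, R.T@np.array([(u-d["cx"])/f,(v-d["cy"])/f,1])
def onz(d,u,v,z):
    c,r=ray(d,u,v); return c+r*(z-c[2])/r[2]
def tri(d1,p1,d2,p2):
    A=[];b=[]
    for d,p in((d1,p1),(d2,p2)):
        c,r=ray(d,*p); r/=np.linalg.norm(r); P=np.eye(3)-np.outer(r,r); A.append(P); b.append(P@c)
    return np.linalg.lstsq(np.vstack(A),np.hstack(b),rcond=None)[0]
def proj(d,X):
    R,t,f=cam(d); c=R@np.asarray(X,float)+t; return np.array([d["cx"]+f*c[0]/c[2],d["cy"]+f*c[1]/c[2]])
def st():
    s=manip.sense(); R=Ro.from_quat(s["tool_rot"]).as_matrix()
    print("t",s["t"],"tcp",np.round(s["tcp_pos"],4),"F",np.round(s["force"],1),"gap",round(s["finger_gap"],3)); print(np.round(R,3)); return s,R
def rel(R,p,target):  # shift in tool axes, cm
    return np.round(R.T@(np.asarray(target)-p)*100,2)
E
python3 - <<'E'
from h import *
d=eyes.snapshot("top"); im=d["frame"][...,::-1]
a=cv2.resize(im[245:305,210:270],(400,400),interpolation=cv2.INTER_CUBIC); b=cv2.resize(im[225:295,368:438],(400,400),interpolation=cv2.INTER_CUBIC)
cv2.imwrite("pics/c1.png",np.hstack([a,b]))
hsv=cv2.cvtColor(d["frame"],cv2.COLOR_RGB2HSV)
m=cv2.inRange(hsv,(8,70,90),(25,255,255)); m[:, :368]=0; m[:,440:]=0; m[:225]=0; m[295:]=0
c=max(cv2.findContours(m,0,2)[0],key=cv2.contourArea); r=cv2.minAreaRect(c); print(r)
P=np.array([onz(d,u,v,.016)for u,v in cv2.boxPoints(r)]);print(P.round(4),P.mean(0))
for n,p,z in(("rack",(240,276),0.1),("mill",(320,210),.09),("ram",(468,222),.04),("bowl",(173,242),.031)): print(n,onz(d,*p,z).round(3))
E
```

```text
((401.83245849609375, 258.1548156738281), (53.29279327392578, 53.64902877807617), 85.91438293457031)
[[ 0.5205 -0.1371  0.016 ]
 [ 0.5293 -0.2877  0.016 ]
 [ 0.3802 -0.2935  0.016 ]
 [ 0.3717 -0.1444  0.016 ]] [ 0.45044827 -0.2156607   0.016     ]
rack [0.403 0.224 0.1  ]
mill [0.577 0.011 0.09 ]
ram [ 0.546 -0.399  0.04 ]
bowl [0.503 0.419 0.031]
```

View pics/c1.png

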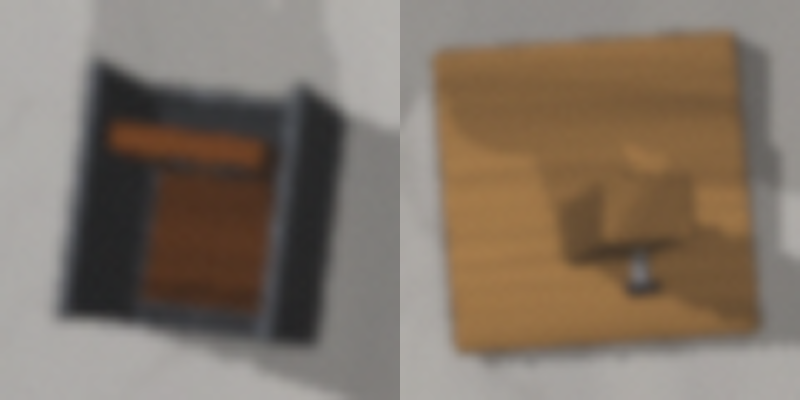

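Run:
```python
from h import *
s,R=st()
d=eyes.snapshot("top")
A=lambda u,v:(210+u*.15,245+v*.15)
B=lambda u,v:(368+(u-400)*.175,225+v*.175)
g=lambda p,z:onz(d,*p,z).round(4)
for a,b in(((97,65),(62,318)),((300,85),(265,340))):
    p,q=g(A(*a),.164),g(A(*b),.164); print("cheek",p,q,np.degrees(np.arctan2(*(p-q)[1::-1])))
print("platetop",g(A(186,145),.158), "ends",g(A(107,135),.158),g(A(265,153),.158))
print("posttop",g(B(650,207),.175),[g(B(*p),.175) for p in((608,170),(690,170),(695,232),(607,250))]); print("head",g(B(642,288),.136))
hsv=cv2.cvtColor(d["frame"],cv2.COLOR_RGB2HSV)
m=cv2.inRange(hsv,(50,100,40),(75,255,255));u=cv2.boundingRect(m);print("green",u,g((u[0],u[1]),.15),g((u[0]+u[2],u[1]+u[3]),0))
print("worktop front",g((320,311),0))
```

```text
t 0.15 tcp [ 0.1929 -0.5939  0.2306] F [-0.8  0.5 -0.4] gap 1.001
[[-0.951 -0.     0.309]
 [-0.309  0.002 -0.951]
 [-0.    -1.    -0.002]]
cheek [0.454 0.255 0.164] [0.358 0.268 0.164] -7.711892412658886
cheek [0.4453 0.1777 0.164 ] [0.3486 0.1911 0.164 ] -7.8894000753035165
platetop [0.4234 0.2219 0.158 ] ends [0.4276 0.2521 0.158 ] [0.4199 0.1917 0.158 ]
posttop [ 0.4302 -0.2194  0.175 ] [array([ 0.4469, -0.2013,  0.175 ]), array([ 0.4464, -0.2376,  0.175 ]), array([ 0.4188, -0.239 ,  0.175 ]), array([ 0.4114, -0.1998,  0.175 ])]
head [ 0.3962 -0.2205  0.136 ]
green (265, 217, 32, 35) [0.5517 0.1532 0.15  ] [0.4728 0.0775 0.    ]
worktop front [0.3066 0.0149 0.    ]
```

```bash
python3 -m jog '[[[-28.8,-5,-21.6],-0.6],[[-28.8,-5,-21.6],-0.6],[[-28.8,-5,-21.6],-0.6],[[-28.8,-5,-21.6],-0.6],[[-28.8,-5,-21.6],-0.6],[[-28.8,-5,-21.6],-0.6],[[-28.8,-5,-21.6],-0.6],[[-28.8,-5,-21.6],-0.6],[[-28.8,-5,-21.6],-0.6],[[-28.8,-5,-21.6],-0.6],[[-28.8,-5,-21.6],-0.6],[[-28.8,-5,-21.6],-0.6]]' 8.5
python3 - <<'E'
from h import *
s,R=st(); print(rel(R,s["tcp_pos"],(.423,.222,.25)), s["q"])
E
```

```text
t: 1.2
tcp_pos: [0.4001, -0.3003, 0.2813]
tool_rot: [0.312, -0.634, 0.635, -0.312]
force: [0.9, -0.3, 0.2]
finger_gap: 0.998
t 1.2 tcp [ 0.4001 -0.3003  0.2813] F [ 0.9 -0.3  0.2] gap 0.998
[[-0.61  -0.     0.792]
 [-0.792 -0.001 -0.61 ]
 [ 0.001 -1.     0.   ]]
[-42.78   3.1  -30.06] [-8.67285098e-01  2.97119669e-01  1.67635901e+00 -6.34744523e-04
  1.16786170e+00 -2.10732594e-01]
```

```bash
python3 -m jog '[[[-42.8,0,-30.1],-0.52],[[-42.8,0,-30.1],-0.52],[[-42.8,0,-30.1],-0.52],[[-42.8,0,-30.1],-0.52],[[-42.8,0,-30.1],-0.52],[[-42.8,0,-30.1],-0.52],[[-42.8,0,-30.1],-0.52],[[-42.8,0,-30.1],-0.52],[[-42.8,0,-30.1],-0.52],[[-42.8,0,-30.1],-0.52],[[-42.8,0,-30.1],-0.52],[[-42.8,0,-30.1],-0.52],[[-42.8,0,-30.1],-0.52],[[-42.8,0,-30.1],-0.52],[[-42.8,0,-30.1],-0.52],[[-42.8,3,-30.1],-0.52],[[-42.8,3,-30.1],-0.52],[[-42.8,3,-30.1],-0.52]]'
python3 - <<'E'
from h import *
s,R=st(); d=eyes.snapshot("wrist"); cv2.imwrite("pics/w1.png",d["frame"][...,::-1]); print(np.round(-cam(d)[0].T@cam(d)[1],3),d["vfov"])
hsv=cv2.cvtColor(d["frame"],cv2.COLOR_RGB2HSV)
print("expected plate ends px",[proj(d,p).round(0) for p in((.4276,.2521,.158),(.4199,.1917,.158))])
E
```

```text
t: 2.7
tcp_pos: [0.4224, 0.2205, 0.2502]
tool_rot: [-0.465, 0.534, -0.533, 0.462]
force: [-0.7, -0.8, 0.1]
finger_gap: 0.995
t 2.7 tcp [0.4224 0.2205 0.2502] F [-0.7 -0.8  0.1] gap 0.995
[[-0.139 -0.005  0.99 ]
 [-0.99  -0.002 -0.139]
 [ 0.002 -1.    -0.004]]
[0.434 0.297 0.392] 58.16903089673746
expected plate ends px [array([318., 187.]), array([319., 288.])]
```

View pics/w1.png

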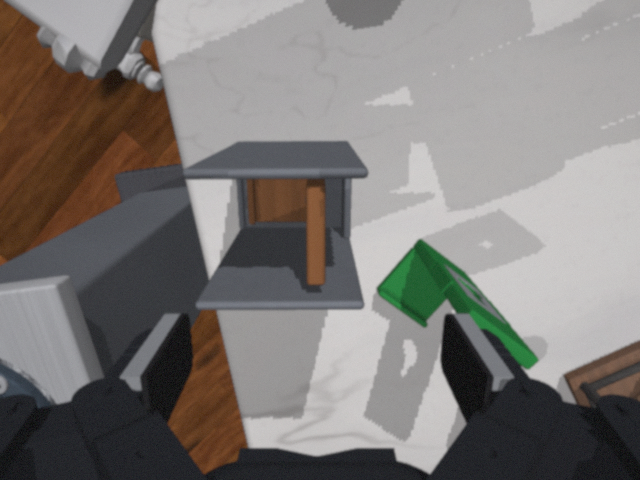

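Run:
```python
from h import *
s,R=st(); d=eyes.snapshot("wrist")
a,b=onz(d,316,178,.158),onz(d,316.5,284,.158); c=(a+b)/2; print(a,b,c,np.degrees(np.arctan2(-(a-b)[0],(a-b)[1])))
for p in((378,290),(420,240),(425,325),(445,315),(535,362)): print(p,onz(d,*p,0).round(3),onz(d,*p,.15).round(3))
print(rel(R,s["tcp_pos"],(c[0],c[1],.121)))
```

```text
t 2.75 tcp [0.4234 0.221  0.2513] F [ 0.8 -0.1  0.8] gap 0.996
[[-0.139 -0.002  0.99 ]
 [-0.99  -0.001 -0.139]
 [ 0.001 -1.    -0.002]]
[0.42837952 0.25735698 0.158     ] [0.41981906 0.1948022  0.158     ] [0.42409929 0.22607959 0.158     ] -7.792373211778458
(378, 290) [0.47  0.111 0.   ] [0.456 0.182 0.15 ]
(420, 240) [0.515 0.157 0.   ] [0.484 0.211 0.15 ]
(425, 325) [0.513 0.065 0.   ] [0.483 0.154 0.15 ]
(445, 315) [0.534 0.074 0.   ] [0.496 0.159 0.15 ]
(535, 362) [0.625 0.006 0.   ] [0.552 0.117 0.15 ]
[-0.53 13.03  0.02]
```

The ledge's top edge runs from (316,178) to (316,284), midway between the cheeks. The jaws are aligned with it and the green look-alike is clear, so I go down and grip.

```bash
python3 -m jog '[[[-0.5,4,0],0],[[-0.5,8,0],0],[[-0.5,11,0],0],[[-0.5,13,0],0],[[-0.5,13,0],0],[[-0.5,13,0],0]]' && python3 -m jog '[[[0,0,0],0],[[0,0,0],0],[[0,0,0],0],[[0,0,0],0],[[0,0,0],0],[[0,0,0],0],[[0,0,0],0],[[0,0,0],0],[[0,0,0],0],[[0,0,0],0]]' 0 60
python3 - <<'E'
from h import *
st()
E
```

```text
t: 3.3
tcp_pos: [0.4245, 0.2271, 0.1216]
tool_rot: [-0.465, 0.533, -0.533, 0.464]
force: [0.1, -0.1, 0.3]
finger_gap: 0.997
t: 4.13
tcp_pos: [0.4233, 0.2278, 0.1219]
tool_rot: [-0.465, 0.533, -0.533, 0.464]
force: [-1.0, 1.1, 6.5]
finger_gap: 0.121
t 4.1333 tcp [0.4233 0.2278 0.1219] F [-1.   1.1  6.5] gap 0.121
[[-0.137 -0.001  0.991]
 [-0.991  0.    -0.137]
 [-0.    -1.    -0.001]]
```

```bash
python3 -m jog '[[[0,-1,0],0],[[0,-3,0],0],[[0,-6,0],0],[[0,-9,0],0],[[0,-12,0],0],[[0,-15,0],0],[[0,-18,0],0],[[0,-19,0],0],[[1,-19,0.2],0],[[3,-19,0.6],-0.05],[[6,-19,1.2],-0.1],[[9,-19,1.8],-0.15],[[12,-19,2.5],-0.19],[[15,-19,3.1],-0.19],[[18,-19,3.8],-0.19],[[21,-19,4.4],-0.19],[[23,-19,4.8],-0.19],[[24.3,-19,5],-0.19],[[24.3,-19,5],-0.19],[[24.3,-19,5],-0.19]]'
python3 - <<'E'
from h import *
s,R=st()
d=eyes.snapshot("side"); cv2.imwrite("pics/s2.png",cv2.resize(d["frame"][150:330,220:460,::-1],None,fx=3,fy=3,interpolation=2))
E
```

```text
t: 5.8
tcp_pos: [0.4389, -0.0204, 0.3097]
tool_rot: [0.513, -0.489, 0.486, -0.512]
force: [-0.2, 0.5, -2.5]
finger_gap: 0.12
t 5.8 tcp [ 0.4389 -0.0204  0.3097] F [-0.2  0.5 -2.5] gap 0.12
[[ 0.051 -0.004  0.999]
 [-0.999  0.002  0.051]
 [-0.002 -1.    -0.004]]
```

View pics/s2.png

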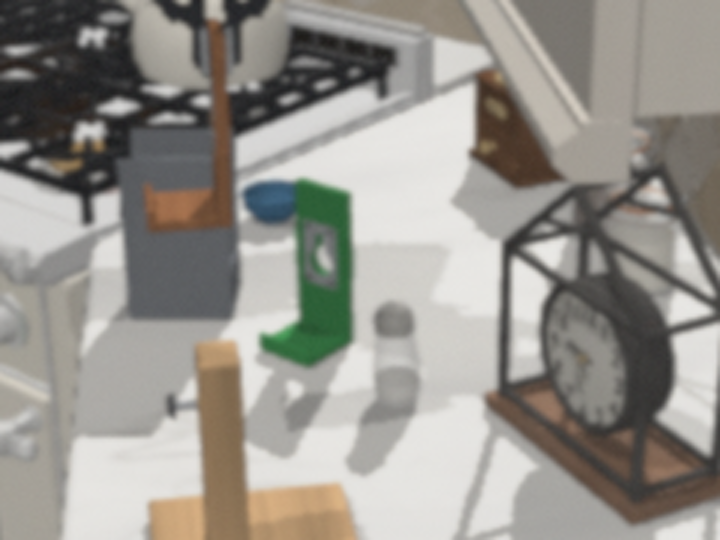

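The ledge is held upright with its shelf at about (190,210) on the robot's side, well above the worktop. Next I lower it.

```bash
python3 -m jog '[[[0,2,0],0],[[0,5,0],0],[[0,8,0],0],[[0,11,0],0],[[0,14,0],0],[[0,16.5,0],0],[[0,18,0],0],[[0,18.8,0],0],[[0,19.1,0],0],[[0,19.3,0],0],[[0,19.3,0],0],[[0,19.3,0],0]]' && python3 -m jog '[[[0,0.1,0],0],[[0,0.2,0],0],[[0,0.3,0],0],[[0,0.3,0],0],[[0,0.3,0],0]]'
```

```text
t: 6.85
tcp_pos: [0.441, -0.02, 0.1191]
tool_rot: [-0.513, 0.486, -0.487, 0.513]
force: [0.2, 0.7, -2.1]
finger_gap: 0.12
t: 7.27
tcp_pos: [0.4403, -0.02, 0.1154]
tool_rot: [-0.513, 0.487, -0.487, 0.513]
force: [0.3, 0.1, -3.2]
finger_gap: 0.123
```

```bash
python3 -m jog '[[[0,0.05,0],0],[[0,0.1,0],0],[[0,0.1,0],0],[[0,0.1,0],0]]' && python3 -m jog '[[[0,0.05,0],0],[[0,0.1,0],0],[[0,0.1,0],0],[[0,0.1,0],0]]'
```

```text
t: 7.6
tcp_pos: [0.4403, -0.02, 0.1143]
tool_rot: [0.513, -0.487, 0.487, -0.513]
force: [-0.6, 0.3, -3.1]
finger_gap: 0.12
t: 7.93
tcp_pos: [0.4404, -0.02, 0.1139]
tool_rot: [-0.513, 0.486, -0.487, 0.513]
force: [-1.3, 0.3, 5.9]
finger_gap: 0.119
```

```bash
python3 -m jog '[[[0,0,0],0],[[0,0,0],0],[[0,0,0],0],[[0,0,0],0],[[0,0,0],0],[[0,0,0],0],[[0,0,0],0],[[0,0,0],0],[[0,-1,0],0],[[0,-3,0],0],[[0,-6,0],0],[[0,-9,0],0],[[0,-12,0],0],[[0,-13,0],0],[[0,-13,0],0],[[0,-13,0],0]]' 8.5
python3 - <<'E'
from h import *
s,R=st(); d=eyes.snapshot("wrist"); cv2.imwrite("pics/w2.png",d["frame"][...,::-1]); np.savez("w2.npz",**d)
hsv=cv2.cvtColor(d["frame"],cv2.COLOR_RGB2HSV)
print("expected top ends",[proj(d,(.440+x,-.02+y,.15)).round() for x,y in((-.002,.03),(.002,-.03))])
E
```

```text
t: 9.27
tcp_pos: [0.4402, -0.0199, 0.2435]
tool_rot: [-0.513, 0.486, -0.487, 0.513]
force: [-1.0, 0.8, 0.2]
finger_gap: 0.996
t 9.2667 tcp [ 0.4402 -0.0199  0.2435] F [-1.   0.8  0.2] gap 0.996
[[ 0.053  0.001  0.999]
 [-0.999 -0.     0.053]
 [ 0.    -1.     0.001]]
expected top ends [array([314., 190.]), array([316., 290.])]
```

View pics/w2.png

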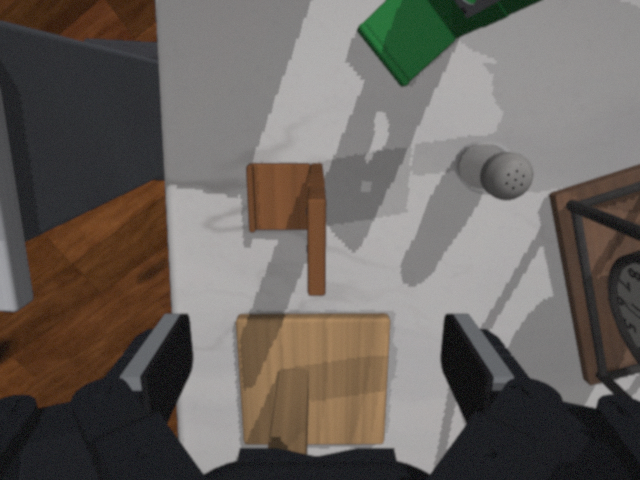

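The ledge stands by itself: its top edge is at x 308–325, rows 194–294, and its shelf is to the left of that. The post's base at (238..388, 315..443) lies square to the tool.

Run:
```python
from h import *
d=dict(np.load("w2.npz")); s,R=st()
a,b=onz(d,316.5,194,.15),onz(d,316.5,294,.15); c=(a+b)/2; print(a,b,c)
B=[onz(d,*p,.016) for p in((238,315),(388,315),(383,444),(245,443))]; print(np.round(B,4)); m=np.mean(B,0)
e=B[1]-B[0]; print(m,np.degrees(np.arctan2(e[1],e[0])),np.linalg.norm(e))
print(rel(R,s["tcp_pos"],(c[0],c[1],.112)))
```

```text
t 9.3167 tcp [ 0.4395 -0.0197  0.2427] F [-0.2  0.5 -0.6] gap 0.999
[[ 0.053 -0.001  0.999]
 [-0.999  0.     0.053]
 [-0.    -1.    -0.001]]
[0.43926188 0.00782285 0.15      ] [ 0.44244587 -0.05285122  0.15      ] [ 0.44085387 -0.02251418  0.15      ]
[[ 0.3724 -0.141   0.016 ]
 [ 0.5151 -0.1337  0.016 ]
 [ 0.5253 -0.285   0.016 ]
 [ 0.3795 -0.2912  0.016 ]]
[ 0.44810481 -0.21273207  0.016     ] 2.955770110972018 0.14286500504026983
[ 0.29 13.07  0.13]
```

```bash
python3 -m jog '[[[0.3,0,0.1],0.12],[[0.3,0,0.1],0.24],[[0.3,0,0.1],0.36],[[0.3,0,0.1],0.48],[[0.3,0,0.1],0.6],[[0.3,0,0.1],0.72],[[0.3,0,0.1],0.84],[[0.3,0,0.1],0.96],[[0.3,0,0.1],1.08],[[0.3,0,0.1],1.2],[[0.3,0,0.1],1.32],[[0.3,0,0.1],1.44],[[0.3,0,0.1],1.54],[[0.3,0,0.1],1.57],[[0.3,0,0.1],1.57]]' 8.5 && python3 -m jog '[[[0,3,0],0],[[0,6,0],0],[[0,9,0],0],[[0,11,0],0],[[0,12.5,0],0],[[0,13.1,0],0],[[0,13.1,0],0],[[0,13.1,0],0]]'
python3 - <<'E'
from h import *
st()
E
```

```text
t: 10.57
tcp_pos: [0.4403, -0.0226, 0.2415]
tool_rot: [-0.02, 0.707, -0.706, 0.017]
force: [0.1, -0.1, -0.9]
finger_gap: 0.997
t: 11.23
tcp_pos: [0.4412, -0.0228, 0.112]
tool_rot: [-0.02, 0.707, -0.707, 0.019]
force: [-0.8, -0.6, -0.2]
finger_gap: 0.995
t 11.2333 tcp [ 0.4412 -0.0228  0.112 ] F [-0.8 -0.6 -0.2] gap 0.995
[[-0.999 -0.001  0.054]
 [-0.054  0.    -0.999]
 [ 0.001 -1.    -0.   ]]
```

```bash
python3 -m jog '[[[0,0,0],0],[[0,0,0],0],[[0,0,0],0],[[0,0,0],0],[[0,0,0],0],[[0,0,0],0],[[0,0,0],0],[[0,0,0],0]]' 0 70 && python3 -m jog '[[[0,-1,0],0],[[0,-3,0],0],[[0,-5,0],0],[[0,-7,0],0],[[0,-8,0],0],[[0,-8,0],0]]'
python3 - <<'E'
from h import *
s,R=st(); print(rel(R,s["tcp_pos"],(.368,-.221,.175)))
E
```

```text
t: 11.9
tcp_pos: [0.4425, -0.0234, 0.1136]
tool_rot: [0.018, -0.706, 0.707, -0.02]
force: [-1.1, -0.7, 5.6]
finger_gap: 0.687
t: 12.4
tcp_pos: [0.4428, -0.0232, 0.1946]
tool_rot: [0.017, -0.706, 0.707, -0.021]
force: [1.0, 0.2, -2.5]
finger_gap: 0.683
t 12.4 tcp [ 0.4428 -0.0232  0.1946] F [ 1.   0.2 -2.5] gap 0.683
[[-0.999  0.006  0.054]
 [-0.054 -0.002 -0.999]
 [-0.006 -1.     0.002]]
[ 8.55  1.95 19.35]
```

```bash
python3 -m jog '[[[2,0,0],0],[[5,0,0],0],[[8,0,0],0],[[8.6,0,2],0],[[8.6,0,5],0],[[8.6,0,8],0],[[8.6,0,11],0],[[8.6,0,14],0],[[8.6,1,17],0],[[8.6,2,18.5],0],[[8.6,2,19.3],0],[[8.6,2,19.3],0],[[8.6,2,19.3],0]]'
python3 - <<'E'
from h import *
s,R=st(); d=eyes.snapshot("wrist"); cv2.imwrite("pics/w3.png",d["frame"][...,::-1]); np.savez("w3.npz",**d); d=eyes.snapshot("side"); np.savez("s3.npz",**d)
E
```

```text
t: 13.48
tcp_pos: [0.3652, -0.2192, 0.172]
tool_rot: [-0.019, 0.708, -0.706, 0.018]
force: [-0.7, 0.7, -3.1]
finger_gap: 0.69
t 13.4833 tcp [ 0.3652 -0.2192  0.172 ] F [-0.7  0.7 -3.1] gap 0.69
[[-0.999 -0.002  0.053]
 [-0.053  0.002 -0.999]
 [ 0.001 -1.    -0.002]]
```

View pics/w3.png

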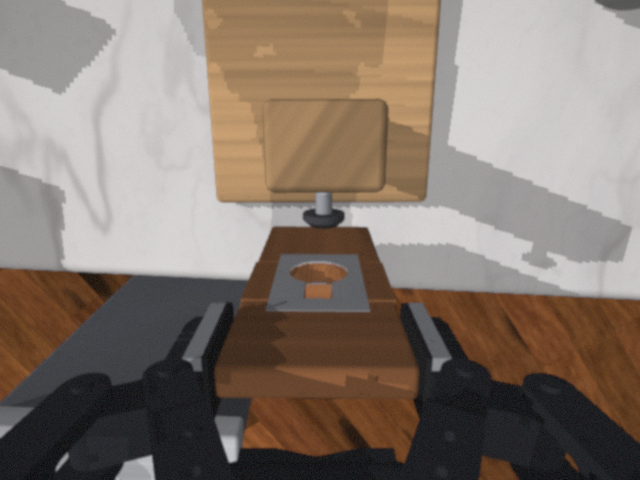

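The keyhole's entry is at (319,272) on the back face with the slot towards the top edge. The screw head is at (323,217) and the post's top spans (265..386, 100..191). Next come the offsets.

Run:
```python
from h import *
d=dict(np.load("w3.npz")); s,R=st(); p=s["tcp_pos"]
Y=Ro.from_euler('z',3,degrees=True).as_matrix()
L=lambda q:((Y.T@(np.asarray(q)-p))*1000).round(1)  # mm, post axes, from TCP
for n,u,v,z in(("post",265,100,.175),("post",386,100,.175),("post",385,190,.175),("post",265,191,.175),("neck at face",323.5,193,.136),("head",323,217,.136),("headL",303,216,.136),("headR",344,216,.136),("entryL",290,272,.137),("entryR",347,272,.137),("basefrontL",217,201,.016),("basefrontR",427,201,.016),("top frontL",217,395,.212),("top frontR",420,395,.212)):
    print(n,L(onz(d,u,v,z)))
for l in((.0055,0,-.035),):
    q=p+Y@np.array(l); print("entry back centre pred px",proj(d,q).round(1))
ds=dict(np.load("s3.npz")); im=ds["frame"][...,::-1]; c=proj(ds,p+Y@[.03,0,-.04]); print(c)
x,y=(c-[50,45]).astype(int); print(x,y); cv2.imwrite("pics/s3.png",cv2.resize(im[y:y+90,x:x+100],None,fx=6,fy=6,interpolation=2))
```

```text
t 13.5833 tcp [ 0.3654 -0.2185  0.1724] F [-0.2  0.2 -1.9] gap 0.691
[[-0.998 -0.001  0.055]
 [-0.055  0.001 -0.998]
 [ 0.001 -1.    -0.001]]
post [76.9 15.9  2.6]
post [ 76.9 -21.3   2.6]
post [ 48.9 -22.4   2.6]
post [48.5 16.9  2.6]
neck at face [ 39.8  -2.8 -36.4]
head [ 29.4  -2.7 -36.4]
headL [ 29.8   5.9 -36.4]
headR [ 29.8 -11.6 -36.4]
entryL [  4.5  11.8 -35.4]
entryR [  4.6 -13.4 -35.4]
basefrontL [   9.1   70.6 -156.4]
basefrontR [   9.2  -77.6 -156.4]
top frontL [-2.  27.8 39.6]
top frontR [ -1.9 -29.1  39.6]
entry back centre pred px [316.7 270.3]
[277.96808207 285.38907769]
227 240
```

View pics/s3.png

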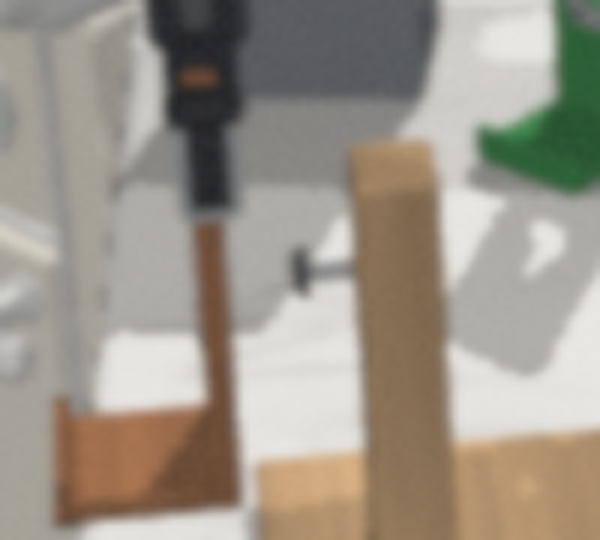

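```bash
python3 -m jog '[[[-0.3,0,0.1],0],[[-0.7,0.1,0.2],0],[[-1.1,0.1,0.2],0],[[-1.5,0.1,0.2],0],[[-1.8,0.1,0.2],0],[[-2.0,0.1,0.2],0],[[-2.3,0.1,0.2],0],[[-2.6,0.1,0.2],0],[[-2.8,0.1,0.2],0],[[-2.8,0.1,0.2],0],[[-2.8,0.1,0.2],0]]'
python3 - <<'E'
from h import *
s,R=st(); d=eyes.snapshot("wrist"); cv2.imwrite("pics/w4.png",d["frame"][...,::-1]); np.savez("w4.npz",**d)
E
```

```text
t: 14.5
tcp_pos: [0.394, -0.2207, 0.1713]
tool_rot: [-0.019, 0.707, -0.707, 0.019]
force: [-0.1, 0.2, -2.2]
finger_gap: 0.687
t 14.5 tcp [ 0.394  -0.2207  0.1713] F [-0.1  0.2 -2.2] gap 0.687
[[-0.999 -0.     0.054]
 [-0.054  0.    -0.999]
 [ 0.    -1.    -0.   ]]
```

View pics/w4.png

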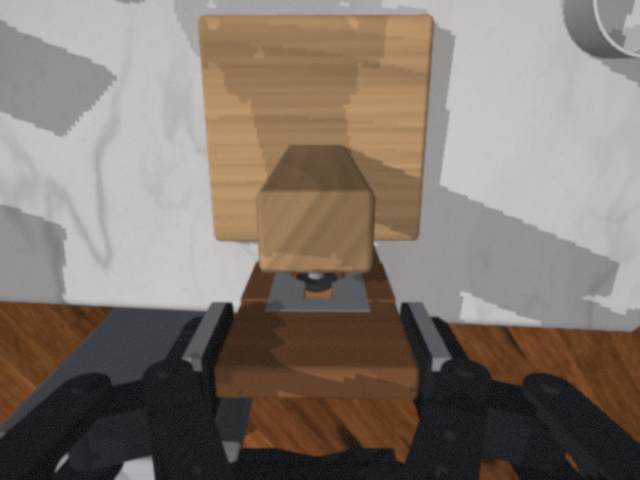

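The head at (317,283) is centred on the entry at (318.5,…), with no contact force.

```bash
python3 -m jog '[[[-0.3,0,0],0],[[-0.6,0,0],0],[[-0.9,0,0],0],[[-1.1,0,0],0],[[-1.1,0,0],0],[[-1.1,0,0],0]]';  python3 - <<'E'
from h import *
d=dict(np.load("w4.npz")); s,R=st(); p=s["tcp_pos"]
Y=Ro.from_euler('z',3,degrees=True).as_matrix()
for u,v in((260,270),(373,270)): print(((Y.T@(onz(d,u,v,.175)-p))*1000).round(1))
d=eyes.snapshot("wrist"); cv2.imwrite("pics/w5.png",cv2.resize(d["frame"][220:420,200:440,::-1],None,fx=3,fy=3,interpolation=2))
E
```

```text
t: 15.05
tcp_pos: [0.4051, -0.2201, 0.1713]
tool_rot: [0.019, -0.707, 0.707, -0.019]
force: [0.3, -1.0, -3.5]
finger_gap: 0.689
t 15.05 tcp [ 0.4051 -0.2201  0.1713] F [ 0.3 -1.  -3.5] gap 0.689
[[-0.999 -0.     0.054]
 [-0.054 -0.    -0.999]
 [ 0.    -1.     0.   ]]
[10.1 20.1  3.7]
[ 10.1 -18.8   3.7]
```

View pics/w5.png

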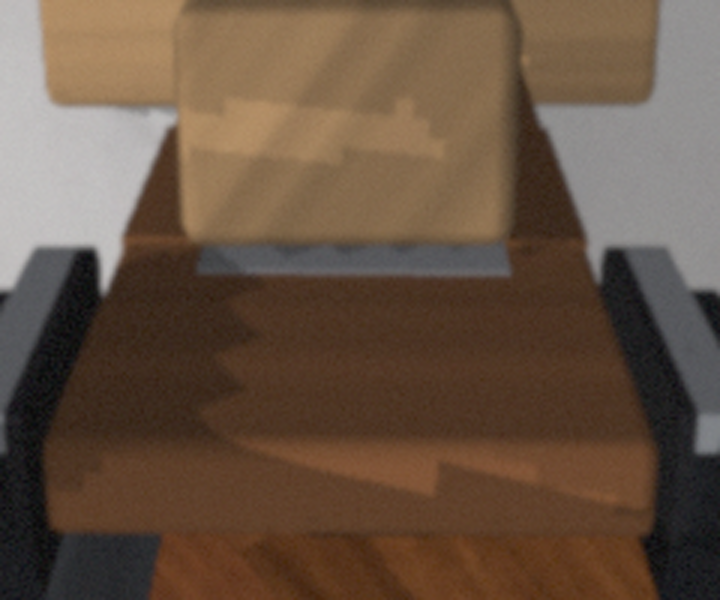

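```bash
for i in 1 2 3; do python3 -m jog '[[[-0.05,0,0],0],[[-0.15,0,0],0],[[-0.15,0,0],0],[[-0.15,0,0],0],[[-0.15,0,0],0]]' | egrep 'tcp|force'; done
```

```text
tcp_pos: [0.4065, -0.2201, 0.1713]
force: [0.4, -0.9, -2.7]
tcp_pos: [0.408, -0.22, 0.1713]
force: [-1.4, -0.2, -2.3]
tcp_pos: [0.4088, -0.2198, 0.1713]
force: [-3.0, -1.4, -0.8]
```

```bash
python3 -m jog '[[[-0.1,0,0],0],[[-0.1,0,0],0],[[-0.1,0,0],0],[[-0.1,0,0],0]]' | egrep 'tcp|force';  python3 -m jog '[[[0.2,0,0],0],[[0.35,0,0],0],[[0.35,0,0],0],[[0.35,0,0],0],[[0.35,0,0],0]]' | egrep 'tcp|force'
```

```text
tcp_pos: [0.4089, -0.2198, 0.1713]
force: [-6.6, -2.0, 1.2]
tcp_pos: [0.4074, -0.2202, 0.1714]
force: [1.2, 0.0, -2.7]
```

```bash
python3 -m jog '[[[0.13,0,0],0],[[0.13,0,0],0],[[0.13,0.2,0],0],[[0.13,0.4,0],0],[[0.13,0.6,0],0],[[0.13,0.8,0],0],[[0.13,1,0],0],[[0.13,1,0],0],[[0.13,1,0],0]]' | egrep 'tcp|force';  python3 -m jog '[[[0,0.2,0],0],[[0,0.4,0],0],[[0,0.6,0],0],[[0,0.8,0],0],[[0,1,0],0],[[0,1,0],0],[[0,1,0],0]]' | egrep 'tcp|force'
```

```text
tcp_pos: [0.4056, -0.22, 0.1611]
force: [0.1, -0.2, -3.0]
tcp_pos: [0.4056, -0.22, 0.1511]
force: [-0.3, -0.7, -2.5]
```

Free sliding, no contact. Now the last few mm, gently.

```bash
for i in 1 2 3 4; do python3 -m jog '[[[0,0.05,0],0],[[0,0.1,0],0],[[0,0.1,0],0],[[0,0.1,0],0]]' | egrep 'tcp|force'; done
```

```text
tcp_pos: [0.4057, -0.2201, 0.1504]
force: [0.0, 0.2, -3.7]
tcp_pos: [0.4057, -0.2201, 0.1493]
force: [0.3, -0.1, -2.3]
tcp_pos: [0.4057, -0.2202, 0.1483]
force: [0.1, -0.1, -2.3]
tcp_pos: [0.4058, -0.2202, 0.148]
force: [-1.3, 1.3, 4.9]
```

```bash
python3 -m jog '[[[0,0,0],0],[[0,0,0],0],[[0,0,0],0]]' 6.3 20 | egrep 'force|gap'; python3 -m jog '[[[0,0,0],0],[[0,0,0],0],[[0,0,0],0],[[0,0,0],0],[[0,0,0],0],[[0,0,0],0],[[0,-1,0],0],[[0,-2.5,0],0],[[0,-5,0],0],[[0,-8,0],0],[[0,-11,0],0],[[0,-14,0],0],[[0,-15,0],0],[[0,-15,0],0],[[0,-15,0],0],[[0,-15,0],0]]' 8.5
python3 - <<'E'
from h import *
a=eyes.snapshot("side")["frame"][220:360,210:400,::-1]; d=eyes.snapshot("wrist")["frame"][...,::-1]
cv2.imwrite("pics/fin.png",np.hstack([cv2.resize(a,(400,295),interpolation=2),cv2.resize(d,(393,295))]))
E
```

```text
force: [0.0, -0.7, -0.4]
finger_gap: 0.739
t: 21.35
tcp_pos: [0.4049, -0.2194, 0.2961]
tool_rot: [-0.02, 0.708, -0.706, 0.018]
force: [0.3, -0.4, 0.3]
finger_gap: 0.992
```

View pics/fin.png

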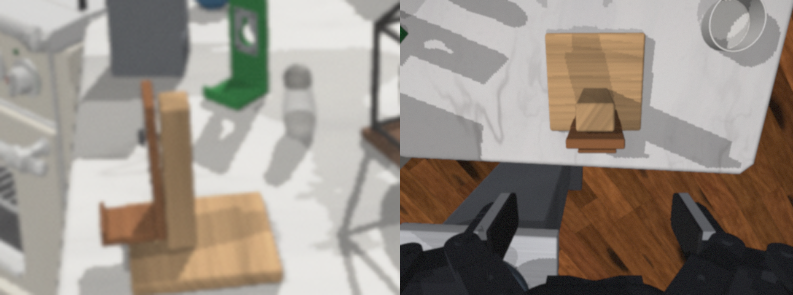

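The ledge hangs on the screw at (155,165) in the left panel. Its shelf faces outwards with a slight outward lean, it sits square to the post, and the gripper is clear.

```bash
python3 -m jog '[[[0,0,0],0],[[0,0,0],0],[[0,0,0],0],[[0,0,0],0],[[0,0,0],0],[[0,0,0],0]]'|head -1; python3 -c "
from station import workorder; print(workorder.sign_off())"
```

```text
t: 21.95
the job is handed in; nothing more can be done
None
```

The ledge is hanging on the post's screw with its shelf facing outwards, and I handed the job in at about 22 s of the 72 s allowed.

- **Out of the rack:** I pinched the ledge through its thickness at the top, lifted it out, stood it upright on the open worktop and let go. The wrist picture showed it standing by itself.
- **Onto the post:** I took it again by its side edges and put the keyhole's entry over the screw head. I touched the post lightly (about 7 N) to find its face, backed off about 3 mm, and slid the ledge down by hand until the screw took its weight, about 23 mm lower. Then I opened the fingers and backed off.

**Last checks:** The final side and wrist pictures show the ledge hanging straight and square to the post, with the slight outward lean the task mentions. The gripper was clear and the wrist force near zero.

The salt shaker and the ramekin look untouched. The blue bowl was barely in the last pictures, but the arm never worked near it. I did not re-measure the positions of any of the three.

The position estimates for the post differed by 2–3 mm between views, and the close-up view and the touch settled that. No check failed.

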